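Pass the spring latch with the right release force

TASK

Test the three spring latches on the table: push each release pad down until it clicks over and stays down, feeling how much force it takes, and never press any pad harder than 25 N, so do not ram it against its stop. Exactly one of them releases within the limits of 6 to 11 N. When all three have been tested, slide the tally knob of that one fully to the left to mark it passed, and leave the other two tallies and everything else on the table as they are.

Things in the scene. Friction and masses are not known exactly. Their poses are not given: they have to be found in the camera images.
- latch_a: One of three latches that look alike, fixed to the table, yaw within 17 degrees; which has which spring differs each time. Base plate 110 (x) x 92 (y) x 8 mm, origin at the centre of its underside, z up. Grey housing 50 x 56 mm, top at z 44, centre at x 20, y -10 mm, release pad on top; keeper post 38 mm high at x 20, y 40 mm; tally slide along y at x -35 mm.
- latch_a_pad_top (a point): Centre of the top of its release pad, 34 (x) x 38 (y) mm, at z 70 mm when up; goes straight down 18 mm to a hard stop. Resistance starts at 0.4 of its peak, peaks 4 mm down, fades to nothing 11 mm down; there it clicks: runs on down by itself and stays. Let go sooner, it springs back. Peak = release force: about 3.5 N (weak), 8 N (good) or 14 N (stiff).
- latch_a_pad (a joint): Travel of this release pad in m: 0 up, 0.018 clicked over, fully down and resting on the housing, held there by its spring with about the release force.
- latch_a_knob (a point): Centre of the top of its tally knob, an upright black peg 14 mm across, z 15 to 45 mm, 30 mm clear of the housing's near face. It slides 38 mm along the latch's +y (to the robot's left) between rails that reach up to z 14 mm, with about 1.5 N of friction, and stays where it is left.
- latch_a_tally (a joint): Position of this tally in m: 0 at its right-hand end (starts within 5 mm of it), 0.038 at its left-hand end (passed).
- latch_b: One of three latches that look alike, fixed to the table, yaw within 17 degrees; which has which spring differs each time. Base plate 110 (x) x 92 (y) x 8 mm, origin at the centre of its underside, z up. Grey housing 50 x 56 mm, top at z 44, centre at x 20, y -10 mm, release pad on top; keeper post 38 mm high at x 20, y 40 mm; tally slide along y at x -35 mm.
- latch_b_pad_top (a point): Centre of the top of its release pad, 34 (x) x 38 (y) mm, at z 70 mm when up; goes straight down 18 mm to a hard stop. Resistance starts at 0.4 of its peak, peaks 4 mm down, fades to nothing 11 mm down; there it clicks: runs on down by itself and stays. Let go sooner, it springs back. Peak = release force: about 3.5 N (weak), 8 N (good) or 14 N (stiff).
- latch_b_pad (a joint): Travel of this release pad in m: 0 up, 0.018 clicked over, fully down and resting on the housing, held there by its spring with about the release force.
- latch_b_knob (a point): Centre of the top of its tally knob, an upright black peg 14 mm across, z 15 to 45 mm, 30 mm clear of the housing's near face. It slides 38 mm along the latch's +y (to the robot's left) between rails that reach up to z 14 mm, with about 1.5 N of friction, and stays where it is left.
- latch_b_tally (a joint): Position of this tally in m: 0 at its right-hand end (starts within 5 mm of it), 0.038 at its left-hand end (passed).
- latch_c: One of three latches that look alike, fixed to the table, yaw within 17 degrees; which has which spring differs each time. Base plate 110 (x) x 92 (y) x 8 mm, origin at the centre of its underside, z up. Grey housing 50 x 56 mm, top at z 44, centre at x 20, y -10 mm, release pad on top; keeper post 38 mm high at x 20, y 40 mm; tally slide along y at x -35 mm.
- latch_c_pad_top (a point): Centre of the top of its release pad, 34 (x) x 38 (y) mm, at z 70 mm when up; goes straight down 18 mm to a hard stop. Resistance starts at 0.4 of its peak, peaks 4 mm down, fades to nothing 11 mm down; there it clicks: runs on down by itself and stays. Let go sooner, it springs back. Peak = release force: about 3.5 N (weak), 8 N (good) or 14 N (stiff).
- latch_c_pad (a joint): Travel of this release pad in m: 0 up, 0.018 clicked over, fully down and resting on the housing, held there by its spring with about the release force.
- latch_c_knob (a point): Centre of the top of its tally knob, an upright black peg 14 mm across, z 15 to 45 mm, 30 mm clear of the housing's near face. It slides 38 mm along the latch's +y (to the robot's left) between rails that reach up to z 14 mm, with about 1.5 N of friction, and stays where it is left.
- latch_c_tally (a joint): Position of this tally in m: 0 at its right-hand end (starts within 5 mm of it), 0.038 at its left-hand end (passed).
- cap_02: Bystander: yellow plastic flip cap, 48x44x30 mm, loose on the table; origin at the centre of its underside.
- ferrule: Bystander: metal ferrule, a tube on a flange, 50x50x30 mm, loose on the table; origin at the centre of its underside.
- tape_measure: Bystander: tape measure standing upright, 33x69x60 mm, loose on the table; origin at the centre of its underside.
- gasket_2: Bystander: black rubber ring, 50x50x8 mm, loose on the table; origin at the centre of its underside.
- hex_key: Bystander: black hex key, 30x107x8 mm, loose on the table; origin at the centre of its underside.
- grease_tin: Bystander: round tin with green lid, 66x66x31 mm, loose on the table; origin at the centre of its underside.
- spanner: Bystander: steel spanner, 26x144x8 mm, loose on the table; origin at the centre of its underside.

How it is judged:
By the outcome, as a careful person would: the job done as asked, in the order asked, and still so for the second after the job is handed in, with the robot touching nothing.
It also fails if it takes over 64 s, if anything falls off the work surface, if the arm or the gripper's body presses on something with over 40 N, if the wrist force passes 120 N, or if a joint passes its speed limit or range.

ROBOT

A 6-joint arm with a two-finger parallel gripper is mounted at the origin on a cart in front of the work surface, level with it; the furniture and walls round the work are solid. World frame = base frame: x ahead of the robot, y to its left, z up, the work surface at z = 0. Lengths are in mm, angles in rad, forces in N, time in s.
With the tool pointing down it reaches from about 300 to 750 mm from the base axis. Payload 8.5 kg.
Tool frame: the origin (TCP) lies at the very end of the fingers, on their centre line; the grasp point (between the pads) lies 19 mm behind it; y points along the fingers, x is the direction in which the jaws open and shut, and the axes are right-handed (so a half turn about y gives the same grasp; the last joint's range is limited). The gripper opens to 88 mm and grips with 3 to 60 N. Pads are 18 mm wide; open, the fingers measure 123 mm over their backs; the gripper's body (75 mm by 187 mm) begins 45 mm behind the grasp point.
Start: joints at [-1.519, 0.381, 1.297, -0, 1.464, -0.215], TCP at [145, -530.524, 238.748] pointing down, gripper open.
Joint ranges: [-3.11, 3.11], [-0.89, 2.33], [0.22, 2.48], [-1.42, 4.56], [0.17, 2.85], [-2.88, 2.88]. Speed limits (rad/s): [2.39, 2.39, 3.14, 3.14, 3.14, 3.14].

INTERFACE

Orientations are given as a unit quaternion [x, y, z, w].
In Python, from bench import env, viewer gives the robot as it stands. The module is installed in compiled form; this text tells all that it offers.
- The arm moves only by the tool jog_arm, never from a script. Its argument "series" is one flat list of numbers, 7 for each row, row after row: the shift along the tool's x, y, z in cm, then the turn, a rotation vector about the tool's x, y, z in degrees, then the finger opening in cm, from 0 to 8.81. A call has 1 to 12 rows; each row shifts and turns the commanded pose from where the row before left it, along the tool's axes as they then stand; what a row does not reach is not made up. A row lasts 1/12 s, in which the tool goes at most 41.7 mm and 7.16 degrees, less where a joint would pass 70% of its speed; a pose out of reach is approached as far as the arm can. A call with a gripper value outside its range is refused whole. The fingers move at their own pace and stop on an object; the grip force is fixed at half the most. Time passes only in rows, so rows that do not move let the fingers close. It gives the time, the measured TCP pose, the force and the opening at its end, in the units of the state.
- env.get_obs(): the state, without advancing time (a new reading comes with each control period).
- viewer.capture(name): name is "scene" or "top"; returns a dict with "color" (384x512x3 uint8, red, green, blue), "z_map" (384x512 float32, mm along the optical axis (not along the pixel's ray), 0 where there is no reading), "mtx" (3x3 intrinsics, pixels), "rvec" (rotation vector, rad) and "tvec" (3), from world to camera coordinates, as OpenCV has them. Camera axes: x right, y down, z forward; pixel columns grow to the right and rows downward; lengths in mm; the calibration is good to about 2 mm. A picture is of the moment at which its call begins.
- env.close_job(): hands the job in, once; it reports no verdict.
Trained networks look in the newest picture that a camera, given by its name, has taken for a name from the list of things; names that differ only in an ending like _2 or _b are one class to them, and where a whole thing is asked for, a point or a joint stands for the part that bears it (a point fixed in the world has none). Each returns a list of dicts, best first, with "confidence" (0 to 1); they miss things now and then, are a little off and sometimes report something else, mostly with a low value. They report only what shows in the picture. A call takes as long as a camera call.
- viewer.spot_in(camera, target): "at" ([x, y, z] in mm, in world coordinates, good to about 4 mm: the middle of the surface that is visible of it).
- viewer.outline_of(camera, target): "mask" (384x512 bool, what is visible of it).
- viewer.tip_of(camera, target): "at" ([x, y, z] in mm, in world coordinates, good to about 4 mm: a listed point, or the origin of a listed thing).
The state is a dict: "t": time; "q": joint angles; "dq": joint speeds; "joint_torque": joint torques, N m; "eef_pos": TCP position; "ee_rot": TCP orientation; "contact_force": force on the tool from outside, world axes, zero at the start; "torque": the same for the moment, N m; "opening": finger opening in mm.
Only numpy, scipy, OpenCV 4.12 (cv2) and the standard library are available. Lean on these libraries where they do the work, as an engineer would, in place of code of your own. Each camera call takes 0.05 s, during which the arm holds its last target.

## Working session

There is one attempt and no reset: what is moved stays moved. The work goes in short steps, Python scripts to look and compute and a tool call to move; the robot and the scene stay as the last step left them, time stands still between calls to the robot, and variables do not carry over. Pictures are saved under pics/ and viewed, and the job is handed in when it is done.

Besides the shell and the picture viewer there is one more tool, called after ">>>" as name(argument=value, ...) on one line, values as JSON. jog_arm: Moves the arm, as the interface text tells. Its arguments: {"type":"object","properties":{"series":{"type":"array"}},"required":["series"]}

```bash
mkdir -p pics; cat > h.py <<'E'
import numpy as np,cv2
from bench import env,viewer
from scipy.spatial.transform import Rotation as R
def cap(n,f=None):
    d=viewer.capture(n)
    if f: cv2.imwrite('pics/'+f,d['color'][:,:,::-1])
    return d
def obs():
    o=env.get_obs();return o
def world(d,u,v,z=None):
    Rm=cv2.Rodrigues(np.array(d['rvec'],float))[0];t=np.array(d['tvec'],float).ravel();K=d['mtx']
    ray=np.linalg.inv(K)@np.array([u,v,1.])
    if z is None: return Rm.T@(ray*d['z_map'][int(v),int(u)]-t)
    c=-Rm.T@t; r=Rm.T@ray
    return c+r*(z-c[2])/r[2]
E
python3 - <<'E'
from h import *
o=obs();print({k:np.round(v,3).tolist() for k,v in o.items()}); print(R.from_quat(o['ee_rot']).as_matrix().round(3))
for n in ['top','scene']:
    d=cap(n,n+'0.png')
    print(n, (-cv2.Rodrigues(np.array(d['rvec'],float))[0].T@np.array(d['tvec']).ravel()).round())
    for t in ['latch_a','latch_a_pad_top','latch_a_knob']:
        for r in viewer.tip_of(n,t): print(t,np.round(r['at'],1),round(r['confidence'],2))
E
```

```text
{'t': 0.0, 'q': [-1.519, 0.381, 1.298, -0.0, 1.464, -0.215], 'dq': [-0.0, 0.001, 0.0, 0.001, -0.0, -0.002], 'joint_torque': [0.001, -43.793, -22.455, 0.071, 0.035, -0.0], 'eef_pos': [144.978, -530.265, 238.157], 'ee_rot': [-0.562, 0.429, -0.429, 0.562], 'contact_force': [0.153, 0.316, -0.037], 'torque': [-0.013, -0.035, -0.032], 'opening': 88.445}
[[ 0.264 -0.     0.965]
 [-0.965  0.001  0.264]
 [-0.001 -1.     0.   ]]
top [ 338.   80. 1167.]
latch_a [ 537.5 -280.7    4.5] 0.9
latch_a [542.7 -14.   -1.7] 0.84
latch_a [534.9 247.4  -0.9] 0.83
latch_a_pad_top [566.8 -29.6  70.2] 0.48
latch_a_knob [506.6 -31.8  45. ] 0.36
scene [-111.  605.  880.]
latch_a [ 5.384e+02 -2.798e+02  3.000e-01] 0.84
latch_a [531.5 248.2  -1.3] 0.58
latch_a [542.8 -19.3   2.8] 0.55
latch_a_pad_top [558.7 -30.3  70.7] 0.65
latch_a_knob [507.7 -33.6  44.8] 0.55
latch_a_knob [505.1 231.8  44.2] 0.53
latch_a_knob [6.531e+02 3.692e+02 2.000e-01] 0.43
```

View pics/top0.png

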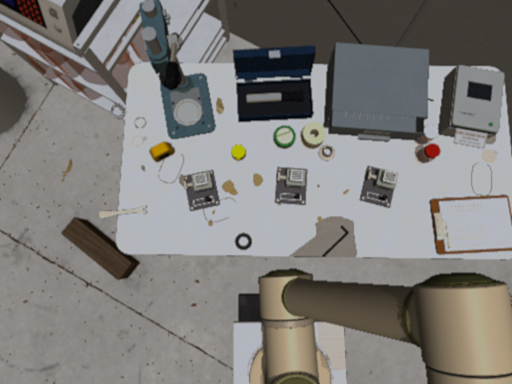

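View pics/scene0.png

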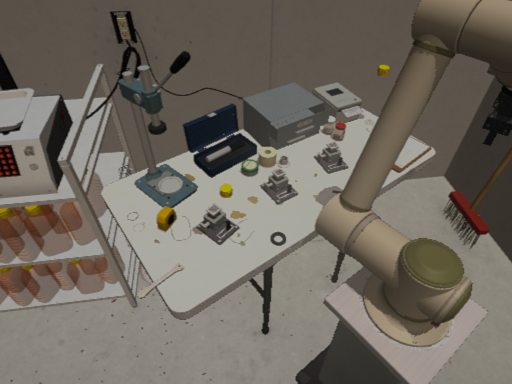

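The top view shows three latches at about (202,190), (291,185) and (379,187), with image-left being +y. I'll zoom in and measure poses from the depth map.

```bash
cat > m.py <<'E'
from h import *
d=cap('top'); Rm=cv2.Rodrigues(np.array(d['rvec'],float))[0];t=np.array(d['tvec'],float).ravel();K=d['mtx']
print(K.round(1).tolist())
vv,uu=np.mgrid[:384,:512]; z=d['z_map']
P=(np.stack([uu,vv,np.ones_like(uu)],-1)@np.linalg.inv(K).T)*z[...,None]
W=(P-t)@Rm
tiles=[]
for n,c in dict(a=(202,190),b=(291,185),c=(379,187)).items():
    u,v=c
    s=np.zeros(z.shape,bool); s[v-28:v+28,u-26:u+26]=1; s&=z>0
    for lo,hi in [(61,80),(38,50),(28,41),(4,20)]:
        m=s&(W[...,2]>lo)&(W[...,2]<hi)
        print(n,lo,hi,m.sum(),W[m].mean(0).round(1),(W[m].min(0)).round(),W[m].max(0).round())
        if lo==61: 
            print('  rect',[np.round(x,1) for x in cv2.minAreaRect(W[m][:,:2].astype(np.float32))])
    m=s&(W[...,2]>4); pts=W[m]; 
    r=cv2.minAreaRect(pts[:,:2].astype(np.float32)); print('  plate rect',[np.round(x,1) for x in r])
    tiles.append(cv2.resize(d['color'][v-28:v+28,u-26:u+26,::-1],None,fx=5,fy=5,interpolation=cv2.INTER_CUBIC))
cv2.imwrite('pics/crop0.png',np.hstack(tiles))
for n in ['top','scene']:
  if n=='scene': cap(n)
  for tn in ['latch_a_pad_top','latch_b_pad_top','latch_c_pad_top','latch_b_knob','latch_c_knob']:
    print(n,tn,[(np.round(r['at'],1).tolist(),round(r['confidence'],2)) for r in viewer.tip_of(n,tn)])
  print([(np.round(r['at'],1).tolist(),round(r['confidence'],2)) for r in viewer.spot_in(n,'latch_a_pad')])
E
python3 m.py
```

```text
[[391.0, 0.0, 257.6], [0.0, 391.0, 188.8], [0.0, 0.0, 1.0]]
a 61 80 159 [555.  246.4  68.5] [537. 226.  62.] [574. 267.  75.]
  rect [array([555.7, 246.8]), array([34.7, 38.1]), np.float64(9.2)]
a 38 50 173 [545.  241.8  42.5] [496. 215.  38.] [583. 295.  48.]
a 28 41 109 [545.6 258.   36.2] [497. 215.  28.] [584. 301.  41.]
a 4 20 627 [518.6 251.4   7.9] [465. 198.   4.] [616. 328.  19.]
  plate rect [array([539.5, 263.5]), array([149.9, 129.4]), np.float64(1.0)]
b 61 80 157 [563.3 -28.7  68.8] [545. -49.  63.] [580. -11.  76.]
  rect [array([563.2, -29.3]), array([37.8, 33.3]), np.float64(85.3)]
b 38 50 185 [552.5 -25.7  42.5] [502. -58.  38.] [590.  25.  48.]
b 28 41 102 [558.2 -10.2  36.5] [501. -58.  28.] [590.  25.  41.]
b 4 20 636 [529.6 -12.9   8. ] [462. -93.   4.] [618.  31.  20.]
  plate rect [array([541.4, -30.9]), array([120.4, 155.4]), np.float64(88.0)]
c 61 80 162 [ 554.6 -295.1   68.8] [ 535. -318.   62.] [ 574. -274.   74.]
  rect [array([ 555.1, -295.8]), array([38.2, 35.4]), np.float64(74.3)]
c 38 50 190 [ 545.2 -284.6   42.8] [ 496. -326.   38.] [ 586. -243.   50.
[... 223 characters left out ...]
(2.0)]
top latch_a_pad_top [([566.4, -31.5, 71.7], 0.48)]
top latch_b_pad_top [([559.2, 244.4, 68.9], 0.72)]
top latch_c_pad_top [([555.2, -296.2, 66.8], 0.72), ([380.7, -140.1, 0.2], 0.32)]
top latch_b_knob [([502.6, 228.3, 47.7], 0.56), ([652.9, 367.8, -0.2], 0.55)]
top latch_c_knob [([498.7, -285.6, 45.5], 0.51), ([648.3, -128.4, -3.1], 0.44)]
[([562.6, -26.2, 73.3], 0.51)]
scene latch_a_pad_top [([562.9, -27.6, 71.8], 0.46)]
scene latch_b_pad_top [([557.8, 245.8, 69.9], 0.62), ([532.0, 247.9, 2.1], 0.34)]
scene latch_c_pad_top [([554.0, -296.5, 68.8], 0.63)]
scene latch_b_knob [([503.9, 231.1, 46.2], 0.56)]
scene latch_c_knob [([499.7, -286.0, 48.1], 0.58)]
[([556.6, -28.2, 71.1], 0.39)]
```

```bash
ls pics
```

```text
crop0.png
scene0.png
top0.png
```

View pics/crop0.png

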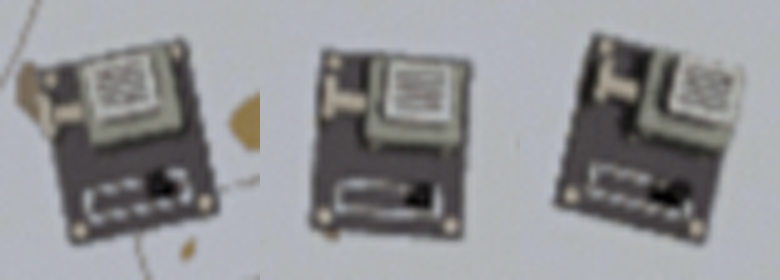

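The crops show all three pads up and each knob near its right-hand end. Pad centres from depth, with yaw:
- **Left:** (556, 246.5), about +9°
- **Middle:** (563, -29), about -5°
- **Right:** (555, -296), about -16°

First I'll close the fingers and square the tool.

>>> jog_arm(series=[0, 0, 0, 0, 5.1, 0, 0, 0, 0, 0, 0, 5.1, 0, 0, 0, 0, 0, 0, 5.1, 0, 0])

```text
t: 1.35
eef_pos: [145.0, -530.5, 238.7]
ee_rot: [-0.499, 0.501, -0.501, 0.499]
contact_force: [1.5, -0.1, 0.6]
opening: 70.1
```

>>> jog_arm(series=[-1.7, 0.5, 2.9, 0, 0, 0, 0, -1.7, 0.5, 2.9, 0, 0, 0, 0, -1.7, 0.5, 2.9, 0, 0, 0, 0, -1.7, 0.8, 2.9, 0, 0, 0, 0, -1.7, 0.8, 2.9, 0, 0, 0, 0, -1.7, 0.8, 2.9, 0, 0, 0, 0, -1.7, 1, 2.9, 0, 0, 0, 0, -1.7, 1, 2.9, 0, 0, 0, 0, -1.7, 1, 2.9, 0, 0, 0, 0, -1.7, 1, 2.9, 0, 0, 0, 0, -1.7, 1, 2.9, 0, 0, 0, 0, -1.7, 1, 2.9, 0, 0, 0, 0])

```text
t: 2.35
eef_pos: [494.4, -325.5, 139.3]
ee_rot: [0.5, -0.5, 0.5, -0.5]
contact_force: [0.3, -0.8, -0.5]
opening: 0.3
```

>>> jog_arm(series=[-1.5, 1.5, 3.0, 0, 0, 0, 0, -1.45, 1.5, 3.05, 0, 0, 0, 0, 0, 1.5, 0, 0, 0, 0, 0, 0, 1.0, 0, 0, 0, 0, 0, 0, 0.4, 0, 0, 0, 0, 0, 0, 0, 0, 0, 0, 0, 0, 0, 0, 0, 0, 0, 0, 0])

```text
t: 2.93
eef_pos: [553.1, -298.0, 81.4]
ee_rot: [0.5, -0.5, 0.501, -0.5]
contact_force: [-0.1, 0.6, 0.1]
opening: 0.5
```

```bash
python3 - <<'E'
from h import *
d=cap('scene','s1.png')
cv2.imwrite('pics/s1z.png',cv2.resize(d['color'][110:210,260:400,::-1],None,fx=5,fy=5))
print(obs()['contact_force'],obs()['eef_pos'])
E
```

```text
[ 0.12956357 -0.52553017 -0.0821854 ] [ 553.27369329 -298.02416619   81.80513159]
```

View pics/s1z.png

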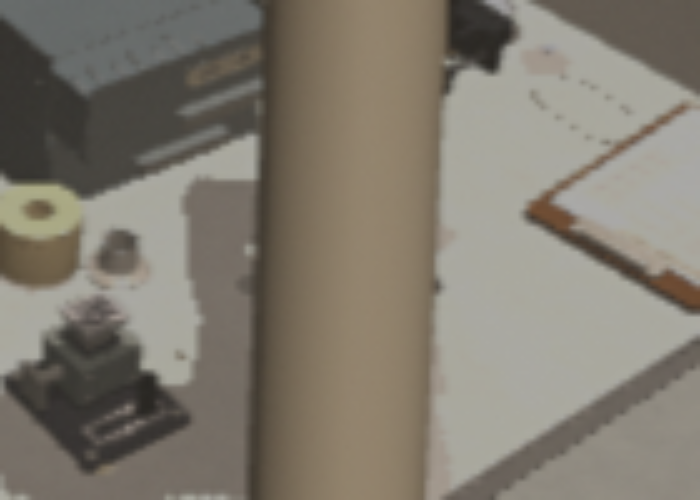

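The arm hides the latch here. The TCP is about 12 mm above the pad, so I'll descend in small steps.

>>> jog_arm(series=[0, 0.3, 0, 0, 0, 0, 0, 0, 0.3, 0, 0, 0, 0, 0, 0, 0.2, 0, 0, 0, 0, 0, 0, 0.1, 0, 0, 0, 0, 0, 0, 0, 0, 0, 0, 0, 0])

```text
t: 3.4
eef_pos: [553.4, -297.1, 71.5]
ee_rot: [-0.5, 0.5, -0.5, 0.5]
contact_force: [0.9, 0.0, 0.2]
opening: 0.4
```

>>> jog_arm(series=[0, 0.1, 0, 0, 0, 0, 0, 0, 0, 0, 0, 0, 0, 0])

```text
t: 3.57
eef_pos: [553.5, -297.1, 70.6]
ee_rot: [-0.5, 0.5, -0.5, 0.5]
contact_force: [-0.1, 0.7, -0.1]
opening: 0.7
```

>>> jog_arm(series=[0, 0.1, 0, 0, 0, 0, 0, 0, 0, 0, 0, 0, 0, 0])

```text
t: 3.73
eef_pos: [553.6, -297.2, 69.9]
ee_rot: [0.5, -0.5, 0.5, -0.5]
contact_force: [-0.4, -0.2, 2.7]
opening: -0.1
```

>>> jog_arm(series=[0, 0.1, 0, 0, 0, 0, 0, 0, 0, 0, 0, 0, 0, 0])

```text
t: 3.9
eef_pos: [553.6, -297.1, 68.9]
ee_rot: [0.5, -0.5, 0.5, -0.5]
contact_force: [-0.9, 0.7, 2.9]
opening: 0.2
```

>>> jog_arm(series=[0, 0.1, 0, 0, 0, 0, 0, 0, 0, 0, 0, 0, 0, 0])

```text
t: 4.07
eef_pos: [553.6, -297.2, 67.8]
ee_rot: [0.5, -0.5, 0.5, -0.5]
contact_force: [-1.2, -0.2, 3.3]
opening: 0.4
```

>>> jog_arm(series=[0, 0.1, 0, 0, 0, 0, 0, 0, 0, 0, 0, 0, 0, 0])

```text
t: 4.23
eef_pos: [553.5, -297.1, 66.7]
ee_rot: [-0.5, 0.5, -0.5, 0.5]
contact_force: [-0.6, -0.0, 2.6]
opening: 0.6
```

>>> jog_arm(series=[0, 0.1, 0, 0, 0, 0, 0, 0, 0, 0, 0, 0, 0, 0])

```text
t: 4.4
eef_pos: [553.5, -297.1, 65.6]
ee_rot: [-0.5, 0.5, -0.5, 0.5]
contact_force: [-1.3, 0.5, 2.4]
opening: 0.7
```

>>> jog_arm(series=[0, 0.1, 0, 0, 0, 0, 0, 0, 0, 0, 0, 0, 0, 0])

```text
t: 4.57
eef_pos: [553.5, -297.1, 64.5]
ee_rot: [-0.5, 0.5, -0.5, 0.5]
contact_force: [-2.0, 1.0, 3.3]
opening: 0.5
```

>>> jog_arm(series=[0, 0.1, 0, 0, 0, 0, 0, 0, 0.1, 0, 0, 0, 0, 0, 0, 0.1, 0, 0, 0, 0, 0])

```text
t: 4.82
eef_pos: [553.5, -297.1, 61.5]
ee_rot: [-0.5, 0.5, -0.5, 0.5]
contact_force: [-1.4, 1.1, 1.0]
opening: 0.3
```

>>> jog_arm(series=[0, 0.1, 0, 0, 0, 0, 0, 0, 0.1, 0, 0, 0, 0, 0, 0, 0.1, 0, 0, 0, 0, 0])

```text
t: 5.07
eef_pos: [553.7, -297.1, 58.4]
ee_rot: [0.5, -0.5, 0.5, -0.5]
contact_force: [0.1, 0.6, 0.1]
opening: 0.2
```

>>> jog_arm(series=[0, 0.1, 0, 0, 0, 0, 0, 0, 0.1, 0, 0, 0, 0, 0, 0, 0, 0, 0, 0, 0, 0, 0, 0, 0, 0, 0, 0, 0])

```text
t: 5.4
eef_pos: [553.6, -297.1, 56.7]
ee_rot: [-0.5, 0.5, -0.5, 0.5]
contact_force: [-0.2, 0.8, -0.6]
opening: 0.6
```

The right latch is weak at about 3.3 N, and the force fell to zero below 59 mm, so it clicked. Now to the middle one.

>>> jog_arm(series=[0, -2, 0, 0, 0, 0, 0, 0, -2.5, 0, 0, 0, 0, 0, -3, 0, 0.1, 0, 0, 0, 0, -3, 0, 0.1, 0, 0, 0, 0, -3, 0, 0.1, 0, 0, 0, 0, -3, 0, 0.1, 0, 0, 0, 0, -3, 0, 0.1, 0, 0, 0, 0, -3, 0, 0.1, 0, 0, 0, 0, -3, 0, 0.1, 0, 0, 0, 0, -3, 0, 0.1, 0, 0, 0, 0, -2.8, 0, 0.1, 0, 0, 0, 0, 0, 0, 0, 0, 0, 0, 0])

```text
t: 6.4
eef_pos: [562.3, -24.9, 102.0]
ee_rot: [-0.501, 0.499, -0.499, 0.501]
contact_force: [-0.6, -0.4, 0.5]
opening: 0.2
```

```bash
python3 - <<'E'
from h import *
d=cap('scene','s2.png')
cv2.imwrite('pics/s2z.png',cv2.resize(d['color'][110:230,180:360,::-1],None,fx=4,fy=4))
print(obs()['contact_force'],obs()['eef_pos'])
E
```

```text
[ 0.10811222 -0.48650575  0.53204252] [562.56281543 -27.08014192 101.9658269 ]
```

View pics/s2z.png

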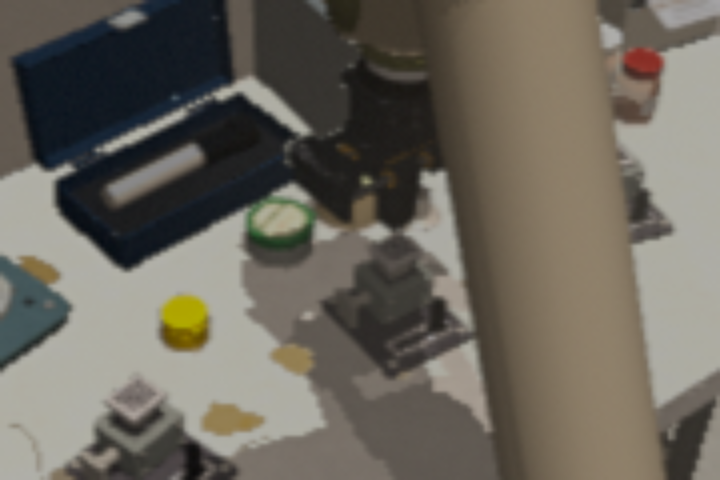

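The gripper is above the middle latch (crop about (400,240)) with clearance all round.

>>> jog_arm(series=[0.15, 1.5, 0, 0, 0, 0, 0, 0, 1, 0, 0, 0, 0, 0, 0, 0.4, 0, 0, 0, 0, 0, 0, 0.15, 0, 0, 0, 0, 0, 0, 0, 0, 0, 0, 0, 0, 0, 0, 0, 0, 0, 0, 0])

```text
t: 6.95
eef_pos: [562.8, -31.0, 71.5]
ee_rot: [0.5, -0.5, 0.5, -0.5]
contact_force: [-0.2, -0.0, 1.2]
opening: 0.2
```

>>> jog_arm(series=[0, 0.1, 0, 0, 0, 0, 0, 0, 0, 0, 0, 0, 0, 0])

```text
t: 7.12
eef_pos: [562.8, -30.8, 70.5]
ee_rot: [0.5, -0.5, 0.5, -0.5]
contact_force: [0.1, -0.1, 0.5]
opening: 0.3
```

>>> jog_arm(series=[0, 0.1, 0, 0, 0, 0, 0, 0, 0, 0, 0, 0, 0, 0])

```text
t: 7.28
eef_pos: [562.8, -30.8, 69.9]
ee_rot: [0.5, -0.5, 0.5, -0.5]
contact_force: [-2.3, -0.7, 6.9]
opening: 0.4
```

>>> jog_arm(series=[0, 0.1, 0, 0, 0, 0, 0, 0, 0, 0, 0, 0, 0, 0])

```text
t: 7.45
eef_pos: [562.8, -30.8, 69.3]
ee_rot: [0.5, -0.5, 0.5, -0.5]
contact_force: [-3.3, 0.8, 9.5]
opening: 0.5
```

>>> jog_arm(series=[0, 0.1, 0, 0, 0, 0, 0, 0, 0, 0, 0, 0, 0, 0])

```text
t: 7.62
eef_pos: [562.7, -30.7, 68.5]
ee_rot: [0.5, -0.5, 0.5, -0.5]
contact_force: [-5.5, -0.9, 12.7]
opening: 0.7
```

>>> jog_arm(series=[0, 0.1, 0, 0, 0, 0, 0, 0, 0, 0, 0, 0, 0, 0])

```text
t: 7.78
eef_pos: [562.6, -30.7, 67.6]
ee_rot: [0.5, -0.5, 0.5, -0.5]
contact_force: [-5.5, -0.1, 12.7]
opening: 0.3
```

>>> jog_arm(series=[0, 0.1, 0, 0, 0, 0, 0, 0, 0, 0, 0, 0, 0, 0])

```text
t: 7.95
eef_pos: [562.5, -30.7, 66.6]
ee_rot: [0.5, -0.5, 0.5, -0.5]
contact_force: [-4.8, 0.5, 12.5]
opening: 0.4
```

>>> jog_arm(series=[0, 0.1, 0, 0, 0, 0, 0, 0, 0, 0, 0, 0, 0, 0])

```text
t: 8.12
eef_pos: [562.3, -30.7, 65.5]
ee_rot: [0.5, -0.5, 0.5, -0.5]
contact_force: [-5.4, 1.1, 11.6]
opening: 0.6
```

>>> jog_arm(series=[0, 0.1, 0, 0, 0, 0, 0, 0, 0, 0, 0, 0, 0, 0])

```text
t: 8.28
eef_pos: [562.2, -30.7, 64.3]
ee_rot: [0.5, -0.5, 0.5, -0.5]
contact_force: [-5.4, 0.2, 10.8]
opening: 0.3
```

>>> jog_arm(series=[0, 0.1, 0, 0, 0, 0, 0, 0, 0, 0, 0, 0, 0, 0])

```text
t: 8.45
eef_pos: [562.0, -30.6, 63.0]
ee_rot: [0.5, -0.5, 0.5, -0.5]
contact_force: [-5.8, -1.2, 7.8]
opening: 0.4
```

>>> jog_arm(series=[0, 0.1, 0, 0, 0, 0, 0, 0, 0.1, 0, 0, 0, 0, 0, 0, 0.1, 0, 0, 0, 0, 0])

```text
t: 8.7
eef_pos: [562.5, -30.6, 59.4]
ee_rot: [0.5, -0.5, 0.5, -0.5]
contact_force: [-0.5, 0.4, -0.7]
opening: 0.4
```

>>> jog_arm(series=[0, 0.1, 0, 0, 0, 0, 0, 0, 0.1, 0, 0, 0, 0, 0, 0, 0.1, 0, 0, 0, 0, 0, 0, 0, 0, 0, 0, 0, 0])

```text
t: 9.03
eef_pos: [562.6, -30.6, 55.9]
ee_rot: [-0.5, 0.5, -0.5, 0.5]
contact_force: [0.5, 0.1, -0.3]
opening: 0.6
```

The middle latch is stiff at about 13 N, and it has clicked. Now the left one.

>>> jog_arm(series=[0, -2, 0, 0, 0, 0, 0, 0, -2.5, 0, 0, 0, 0, 0, -3.1, 0, -0.1, 0, 0, 0, 0, -3.1, 0, -0.1, 0, 0, 0, 0, -3.1, 0, -0.1, 0, 0, 0, 0, -3.1, 0, -0.1, 0, 0, 0, 0, -3.1, 0, -0.1, 0, 0, 0, 0, -3.1, 0, -0.1, 0, 0, 0, 0, -3.1, 0, 0, 0, 0, 0, 0, -3.1, 0, 0, 0, 0, 0, 0, -2.9, 0, 0, 0, 0, 0, 0, 0, 0, 0, 0, 0, 0, 0])

```text
t: 10.03
eef_pos: [556.0, 250.8, 101.1]
ee_rot: [-0.501, 0.499, -0.499, 0.501]
contact_force: [-0.5, -0.9, 0.5]
opening: 0.4
```

```bash
python3 - <<'E'
from h import *
d=cap('scene','s3.png')
cv2.imwrite('pics/s3z.png',cv2.resize(d['color'][120:270,160:360,::-1],None,fx=4,fy=4))
print(obs()['contact_force'],obs()['eef_pos'])
E
```

```text
[-0.51868664 -0.97770897 -0.13769018] [556.21834488 248.52802013 101.00314263]
```

View pics/s3z.png

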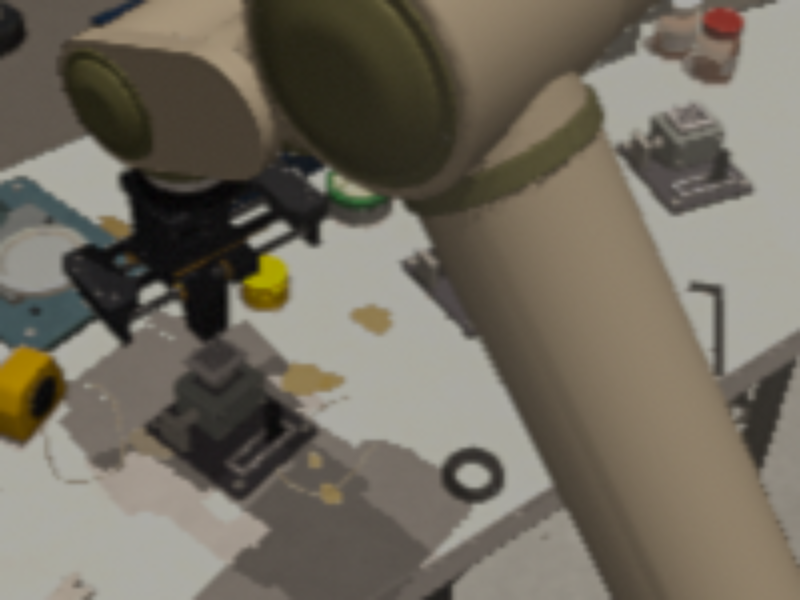

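The right latch's pad at crop (690,130) is visibly down, and the gripper is above the left pad. Pressing now.

>>> jog_arm(series=[0, 1.5, 0, 0, 0, 0, 0, 0, 1, 0, 0, 0, 0, 0, 0, 0.3, 0, 0, 0, 0, 0, 0, 0.15, 0, 0, 0, 0, 0, 0, 0, 0, 0, 0, 0, 0, 0, 0, 0, 0, 0, 0, 0])

```text
t: 10.58
eef_pos: [557.0, 246.0, 72.2]
ee_rot: [0.5, -0.5, 0.5, -0.5]
contact_force: [0.6, -0.3, -0.1]
opening: 0.6
```

>>> jog_arm(series=[0, 0.1, 0, 0, 0, 0, 0, 0, 0, 0, 0, 0, 0, 0])

```text
t: 10.75
eef_pos: [556.8, 246.3, 71.0]
ee_rot: [0.5, -0.5, 0.5, -0.5]
contact_force: [-0.7, 0.9, -0.5]
opening: 0.4
```

>>> jog_arm(series=[0, 0.1, 0, 0, 0, 0, 0, 0, 0, 0, 0, 0, 0, 0])

```text
t: 10.92
eef_pos: [556.9, 246.4, 70.1]
ee_rot: [0.5, -0.5, 0.5, -0.5]
contact_force: [-0.6, -0.6, 3.1]
opening: 0.4
```

>>> jog_arm(series=[0, 0.1, 0, 0, 0, 0, 0, 0, 0, 0, 0, 0, 0, 0])

```text
t: 11.08
eef_pos: [556.8, 246.4, 69.2]
ee_rot: [0.5, -0.5, 0.5, -0.5]
contact_force: [-1.0, -1.7, 5.4]
opening: 0.4
```

>>> jog_arm(series=[0, 0.1, 0, 0, 0, 0, 0, 0, 0, 0, 0, 0, 0, 0])

```text
t: 11.25
eef_pos: [556.8, 246.4, 68.2]
ee_rot: [0.5, -0.5, 0.5, -0.5]
contact_force: [-0.7, -1.0, 6.1]
opening: 0.2
```

>>> jog_arm(series=[0, 0.1, 0, 0, 0, 0, 0, 0, 0, 0, 0, 0, 0, 0])

```text
t: 11.42
eef_pos: [556.7, 246.3, 67.3]
ee_rot: [0.5, -0.5, 0.5, -0.5]
contact_force: [-2.9, -1.2, 6.9]
opening: 0.6
```

>>> jog_arm(series=[0, 0.1, 0, 0, 0, 0, 0, 0, 0, 0, 0, 0, 0, 0])

```text
t: 11.58
eef_pos: [556.6, 246.4, 66.3]
ee_rot: [0.5, -0.5, 0.5, -0.5]
contact_force: [-2.3, -0.8, 6.6]
opening: 0.4
```

>>> jog_arm(series=[0, 0.1, 0, 0, 0, 0, 0, 0, 0, 0, 0, 0, 0, 0])

```text
t: 11.75
eef_pos: [556.5, 246.3, 65.2]
ee_rot: [0.5, -0.5, 0.5, -0.5]
contact_force: [-3.1, -0.4, 6.1]
opening: 0.3
```

>>> jog_arm(series=[0, 0.1, 0, 0, 0, 0, 0, 0, 0, 0, 0, 0, 0, 0])

```text
t: 11.92
eef_pos: [556.5, 246.3, 64.1]
ee_rot: [0.5, -0.5, 0.5, -0.5]
contact_force: [-2.8, -1.5, 4.9]
opening: 0.4
```

>>> jog_arm(series=[0, 0.1, 0, 0, 0, 0, 0, 0, 0.1, 0, 0, 0, 0, 0, 0, 0.1, 0, 0, 0, 0, 0])

```text
t: 12.17
eef_pos: [556.4, 246.3, 60.7]
ee_rot: [0.5, -0.5, 0.5, -0.5]
contact_force: [-1.3, -0.5, 1.5]
opening: 0.2
```

>>> jog_arm(series=[0, 0.1, 0, 0, 0, 0, 0, 0, 0.1, 0, 0, 0, 0, 0, 0, 0.1, 0, 0, 0, 0, 0])

```text
t: 12.42
eef_pos: [556.8, 246.4, 57.4]
ee_rot: [-0.5, 0.5, -0.5, 0.5]
contact_force: [0.5, -0.7, 0.7]
opening: 0.3
```

>>> jog_arm(series=[0, 0.1, 0, 0, 0, 0, 0, 0, 0.1, 0, 0, 0, 0, 0, 0, 0, 0, 0, 0, 0, 0, 0, 0, 0, 0, 0, 0, 0])

```text
t: 12.75
eef_pos: [556.7, 246.4, 55.7]
ee_rot: [-0.5, 0.5, -0.5, 0.5]
contact_force: [0.3, 0.5, 0.6]
opening: 0.5
```

The left latch peaked at about 6.9 N and clicked, so it's the good one. I'll lift, move toward the right of its knob, turn to its yaw and look.

>>> jog_arm(series=[0, -3, 0, 0, 0, 0, 0, 0, -3, 0, 0, 0, 0, 0, 2.3, 0, -2.4, 0, 0, 0, 0, 2.3, 0, -2.5, 0, 0, 0, 0, 0, 0, 0, 0, -4.6, 0, 0, 0, 0, 0, 0, -4.6, 0, 0, 0, 0, 0, 0, 0, 0, 0])

```text
t: 13.33
eef_pos: [507.6, 200.1, 116.1]
ee_rot: [-0.539, 0.458, -0.458, 0.539]
contact_force: [0.7, 0.3, 0.4]
opening: 0.6
```

```bash
python3 - <<'E'
from h import *
T=[]
for n,b in [('scene',(180,250,180,260)),('top',(150,230,160,400))]:
    d=cap(n,n+'4.png'); a,b2,c,e=b
    cv2.imwrite(f'pics/{n}4z.png',cv2.resize(d['color'][a:b2,c:e,::-1],None,fx=3 if n=='top' else 8,fy=3 if n=='top' else 8,interpolation=cv2.INTER_CUBIC))
    for t in ['latch_a_knob','latch_b_knob','latch_b_pad_top','latch_b']:
        print(n,t,[(np.round(r['at'],1).tolist(),round(r['confidence'],2)) for r in viewer.tip_of(n,t)])
o=obs();print(o['eef_pos'],R.from_quat(o['ee_rot']).as_matrix().round(3))
E
```

```text
scene latch_a_knob [([509.2, -32.1, 44.3], 0.51)]
scene latch_b_knob [([505.0, 230.1, 46.2], 0.41)]
scene latch_b_pad_top [([504.2, 228.9, 46.4], 0.57), ([558.2, 244.9, 55.6], 0.56)]
scene latch_b [([529.9, 250.2, -0.1], 0.93), ([543.1, -20.3, 0.9], 0.77), ([536.4, -278.8, -4.2], 0.55)]
top latch_a_knob [([506.4, -32.5, 43.5], 0.55)]
top latch_b_knob []
top latch_b_pad_top [([506.2, -29.0, 42.5], 0.56), ([554.5, -296.1, 52.5], 0.44), ([696.6, 3.7, 3.2], 0.23)]
top latch_b [([543.0, -18.1, 0.1], 0.83), ([540.0, -285.6, 5.8], 0.8)]
[507.7127708  200.46602571 115.68871398] [[ 0.159 -0.     0.987]
 [-0.987 -0.     0.159]
 [ 0.    -1.    -0.   ]]
```

View pics/scene4z.png

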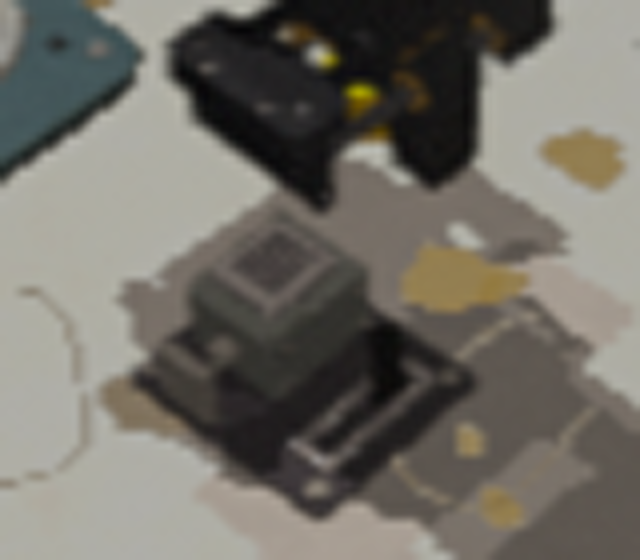

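View pics/top4z.png

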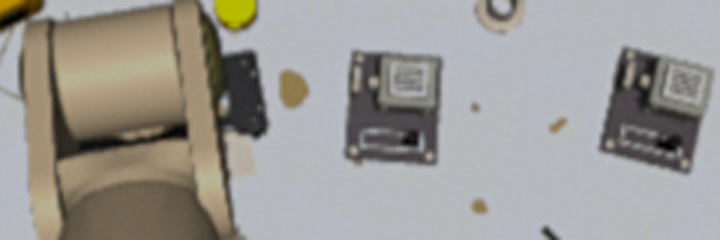

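All three pads are down, and the left knob is still at its right end, at about (504, 230). I'll descend on its right side.

>>> jog_arm(series=[0.4, 2.5, 0.15, 0, 0, 0, 0, 0, 2.5, 0, 0, 0, 0, 0, 0, 2.0, 0, 0, 0, 0, 0, 0, 1.5, 0, 0, 0, 0, 0, 0, 0.6, 0, 0, 0, 0, 0, 0, 0, 0, 0, 0, 0, 0, 0, 0, 0, 0, 0, 0, 0])

```text
t: 14.42
eef_pos: [510.1, 196.8, 25.2]
ee_rot: [-0.538, 0.458, -0.458, 0.539]
contact_force: [-0.0, 0.1, 0.1]
opening: 0.5
```

>>> jog_arm(series=[-0.3, 0, 0, 0, 0, 0, 0, -0.3, 0, 0, 0, 0, 0, 0, -0.3, 0, 0, 0, 0, 0, 0, -0.3, 0, 0, 0, 0, 0, 0, 0, 0, 0, 0, 0, 0, 0])

```text
t: 14.83
eef_pos: [507.8, 209.2, 25.1]
ee_rot: [-0.538, 0.458, -0.458, 0.539]
contact_force: [0.4, -0.5, -0.1]
opening: 0.5
```

>>> jog_arm(series=[-0.3, 0, 0, 0, 0, 0, 0, -0.3, 0, 0, 0, 0, 0, 0, -0.3, 0, 0, 0, 0, 0, 0, -0.3, 0, 0, 0, 0, 0, 0])

```text
t: 15.17
eef_pos: [505.8, 220.6, 24.8]
ee_rot: [0.539, -0.458, 0.458, -0.538]
contact_force: [-1.8, -1.2, 2.0]
opening: 0.7
```

```bash
python3 - <<'E'
from h import *
d=cap('scene')
cv2.imwrite('pics/s5z.png',cv2.resize(d['color'][180:250,180:260,::-1],None,fx=8,fy=8,interpolation=cv2.INTER_CUBIC))
for t in ['latch_b_knob']:
        print(t,[(np.round(r['at'],1).tolist(),round(r['confidence'],2)) for r in viewer.tip_of('scene',t)])
E
```

```text
latch_b_knob [([504.3, 241.3, 47.0], 0.48)]
```

View pics/s5z.png

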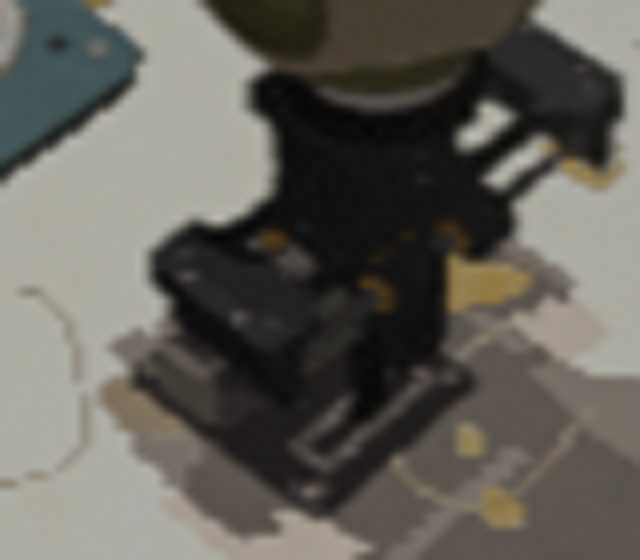

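Knob contact; it has moved to about y=241. I'll continue gently and check forces.

>>> jog_arm(series=[-0.3, 0, 0, 0, 0, 0, 0, -0.3, 0, 0, 0, 0, 0, 0])

```text
t: 15.43
eef_pos: [504.8, 226.3, 24.7]
ee_rot: [0.539, -0.459, 0.458, -0.538]
contact_force: [-0.4, -2.1, 0.9]
opening: 0.3
```

>>> jog_arm(series=[-0.3, 0, 0, 0, 0, 0, 0, -0.3, 0, 0, 0, 0, 0, 0, -0.2, 0, 0, 0, 0, 0, 0])

```text
t: 15.68
eef_pos: [503.5, 234.6, 24.7]
ee_rot: [0.539, -0.458, 0.458, -0.538]
contact_force: [-1.9, -2.4, 1.1]
opening: 0.4
```

>>> jog_arm(series=[-0.3, 0, 0, 0, 0, 0, 0, -0.2, 0, 0, 0, 0, 0, 0, -0.2, 0, 0, 0, 0, 0, 0])

```text
t: 15.93
eef_pos: [502.5, 241.3, 24.7]
ee_rot: [0.538, -0.458, 0.458, -0.538]
contact_force: [-1.1, -1.7, -0.5]
opening: 0.5
```

>>> jog_arm(series=[-0.1, 0, 0, 0, 0, 0, 0, -0.1, 0, 0, 0, 0, 0, 0])

```text
t: 16.1
eef_pos: [502.3, 243.2, 24.7]
ee_rot: [0.538, -0.458, 0.458, -0.538]
contact_force: [-2.1, -1.5, 0.2]
opening: 0.3
```

>>> jog_arm(series=[-0.1, 0, 0, 0, 0, 0, 0, -0.1, 0, 0, 0, 0, 0, 0])

```text
t: 16.27
eef_pos: [502.0, 244.2, 24.7]
ee_rot: [0.539, -0.458, 0.459, -0.538]
contact_force: [-0.0, -11.1, 1.5]
opening: 0.6
```

>>> jog_arm(series=[-0.1, 0, 0, 0, 0, 0, 0, 0, 0, 0, 0, 0, 0, 0])

```text
t: 16.43
eef_pos: [502.0, 244.3, 24.8]
ee_rot: [0.539, -0.458, 0.459, -0.538]
contact_force: [-0.3, -14.3, 1.7]
opening: 0.5
```

It's at the end stop, with the force jumping from about 2 to 14 N. Backing off to the right, then up, and moving clear to check.

>>> jog_arm(series=[1, 0, 0, 0, 0, 0, 0, 1.5, 0, 0, 0, 0, 0, 0, 0, -2.5, 0, 0, 0, 0, 0, 0, -3, 0, 0, 0, 0, 0, 0, -3, 0, 0, 0, 0, 0, 3, -3, -1, 0, 0, 0, 0, 3, -3, -1, 0, 0, 0, 0, 3, 0, -2, 0, 0, 0, 0, 3, 0, -2, 0, 0, 0, 0, 3, 0, -2, 0, 0, 0, 0, 0, 0, 0, 0, 0, 0, 0, 0, 0, 0, 0, 0, 0, 0])

```text
t: 17.43
eef_pos: [451.3, 62.1, 167.6]
ee_rot: [-0.537, 0.459, -0.46, 0.538]
contact_force: [0.6, -0.1, 0.0]
opening: 0.5
```

```bash
sed -i 's/crop0/crop6/' m.py; python3 m.py | grep -v rect; python3 - <<'E'
from h import *
d=cap('scene','scene6.png')
cv2.imwrite('pics/s6z.png',cv2.resize(d['color'][110:260,150:360,::-1],None,fx=3.8,fy=3.8,interpolation=cv2.INTER_CUBIC))
d=cap('top','top6.png')
print(obs()['contact_force'],obs()['eef_pos'])
E
```

```text
[[391.0, 0.0, 257.6], [0.0, 391.0, 188.8], [0.0, 0.0, 1.0]]
[-0.44962576  0.07743602 -0.63290136] [451.77571202  63.93517341 167.19815763]m.py:13: RuntimeWarning: Mean of empty slice.
  print(n,lo,hi,m.sum(),W[m].mean(0).round(1),(W[m].min(0)).round(),W[m].max(0).round())
  ret = um.true_divide(
Traceback (most recent call last):
  File "m.py", line 13, in <module>
    print(n,lo,hi,m.sum(),W[m].mean(0).round(1),(W[m].min(0)).round(),W[m].max(0).round())
                                                 ~~~~~~~~^^^
ValueError: zero-size array to reduction operation minimum which has no identity
```

View pics/s6z.png

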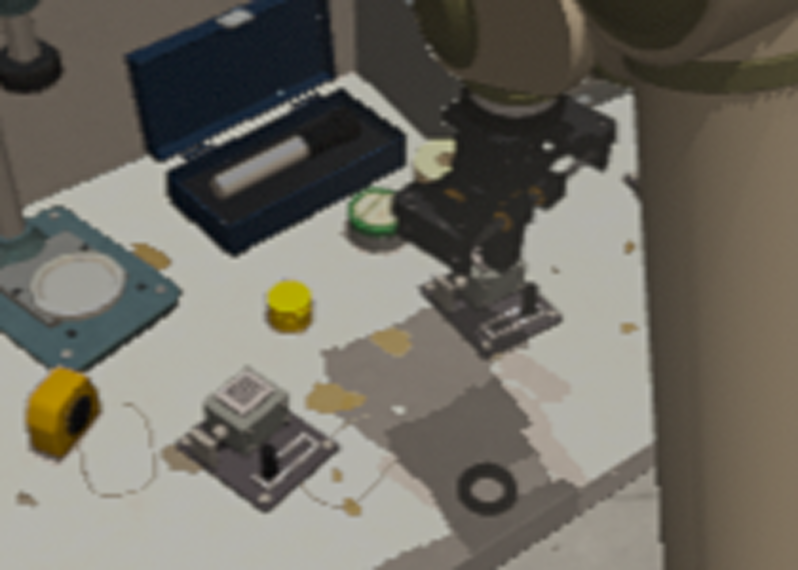

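View pics/top6.png

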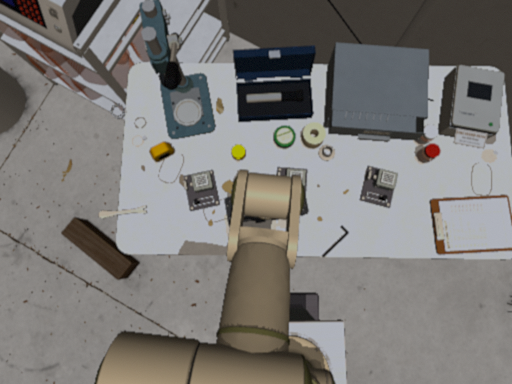

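The left knob at crop (268,462) is at the left end of its slot, and the middle knob is unchanged. Next, a numeric check of the pad heights and knob positions.

```bash
python3 - <<'E'
from h import *
d=cap('top'); Rm=cv2.Rodrigues(np.array(d['rvec'],float))[0];t=np.array(d['tvec'],float).ravel();K=d['mtx']
vv,uu=np.mgrid[:384,:512]; z=d['z_map']
W=((np.stack([uu,vv,np.ones_like(uu)],-1)@np.linalg.inv(K).T)*z[...,None]-t)@Rm
for n,p,yaw in [('L',(556,246.5),9.2),('M',(563,-29),-4.7),('R',(555,-296),-15.7)]:
    q=(W[...,:2]-p)@R.from_euler('z',yaw,degrees=True).as_matrix()[:2,:2]
    m=(abs(q[...,0])<12)&(abs(q[...,1])<12); print(n,'pad z',np.percentile(W[m][:,2],[25,50,75]).round(1) if m.any() else None)
    m=(abs(q[...,0]+55)<9)&(q[...,1]>-25)&(q[...,1]<45)&(W[...,2]>35)&(W[...,2]<52)
    print('  knob latch-frame',m.sum(), (q[m].mean(0)+[20,-10]).round(1) if m.any() else None)
tiles=[cv2.resize(d['color'][v-28:v+28,u-26:u+26,::-1],None,fx=5,fy=5,interpolation=cv2.INTER_CUBIC) for u,v in [(202,190),(291,185),(379,187)]]
cv2.imwrite('pics/crop7.png',np.hstack(tiles))
cap('scene')
for c in ['latch_a_pad_top','latch_b_pad_top','latch_a_knob','latch_b_knob']:
    print(c,[(np.round(r['at'],1).tolist(),round(r['confidence'],2)) for r in viewer.tip_of('scene',c)])
E
```

```text
L pad z [50.1 51.2 53.3]
  knob latch-frame 19 [-37.5  16.4]
M pad z [49.6 52.2 52.8]
  knob latch-frame 0 None
R pad z [49.7 51.  52.5]
  knob latch-frame 20 [-35.5 -14.9]
latch_a_pad_top [([473.1, 488.3, -2.8], 0.29)]
latch_b_pad_top [([557.9, 245.0, 55.9], 0.51)]
latch_a_knob [([544.7, -19.0, 1.2], 0.57), ([510.8, -33.2, 45.8], 0.39)]
latch_b_knob [([497.0, 266.0, 43.0], 0.54)]
```

View pics/crop7.png

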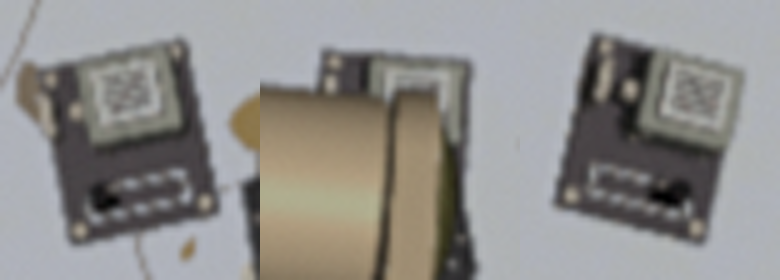

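```bash
python3 -c "
from h import *
print(env.close_job(), obs()['t'])"
```

```text
the job is handed in; nothing more can be done
the job is handed in; nothing more can be done
```

I tested all three latches, marked the left one as passed and handed the job in after about 18 s. No verdict came back.

| Latch (from the robot) | Peak force felt | Result |
|---|---|---|
| Right | about 3.3 N | weak |
| Middle | about 12.7 N | stiff |
| Left | about 6.9 N | good, within 6 to 11 N |

- **Pressing:** I stopped each press just past the click, before the hard stop. No reading on a pad went over 13 N. I only had readings at the end of each short step, so the true peaks may be slightly higher. That fits the nominal 3.5, 14 and 8 N.
- **Clicked over:** The last top picture showed all three pads at about 51–52 mm, which is fully down.
- **Left tally:** I slid the knob left until the force jumped from about 2 N to 14 N at its end stop. The camera puts its travel at about 36 mm, and the picture shows it at the left end of its slot.
- **Everything else:** The right tally is unchanged. The arm hid the middle tally in the last top view, but the side view shows it unmoved. I saw no loose object moved, though I did not measure them. The arm was clear of everything when I handed in.
- **Detection errors:** The networks sometimes gave false positions or mistook one part for another. I discarded those by checking against the depth data and the pictures.

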